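# Move an inspected glass shade from the lamp hook to the hanging rail

### The arm

A 6-joint arm with a two-finger parallel gripper is mounted at the origin on the work surface. World frame = base frame: x ahead of the robot, y to its left, z up, the work surface at z = 0. Lengths are in m, angles in rad, forces in N, time in s.
With the tool pointing down it reaches from about 0.375 to 0.9 m from the base axis. Payload 3.1 kg.
Tool frame: the origin (TCP) lies midway between the tips of the shut fingers; the grasp point (between the pads) lies 19 mm behind it; z points along the fingers, y is the line along which they close (so a half turn about z gives the same grasp; the last joint's range is limited). The gripper opens to 87 mm and grips with 3 to 60 N. Pads are 19 mm wide; open, the fingers measure 117 mm over their backs; the gripper's body (75 mm by 190 mm) begins 51 mm behind the grasp point.
Start: joints at [-1.379, 0.527, 1.433, -0, 1.181, -0.178], TCP at [0.226, -0.583, 0.223] pointing down, gripper open.
Joint ranges: [-3.08, 3.08], [-0.75, 2.2], [0.22, 2.44], [-1.43, 4.57], [0, 2.65], [-2.85, 2.85]. Speed limits (rad/s): [2.79, 2.79, 3.14, 3.14, 3.14, 3.14].

### API

Orientations are given as a unit quaternion [x, y, z, w].
In Python, from workcell import * gives the robot as it stands. The module is installed in compiled form; this text tells all that it offers.
- The arm moves only by the tool move_arm, never from a script. Its argument "increments" is a list of rows, each an object of numbers: "tx", "ty", "tz": the shift along the tool's x, y, z in cm; "spin": the turn about the tool's z in degrees. A call has 1 to 8 rows; each row is the pose to reach, as a shift and turn from the pose commanded when the call began, along the tool's axes at that moment; what a row does not reach only later rows make up. A row lasts 1/10 s, in which the tool goes at most 50 mm and 8.59 degrees, less where a joint would pass 70% of its speed; a pose out of reach is approached as far as the arm can. A call with a gripper value outside its range is refused whole. "claw" is the opening, from -1 (shut) to 1 (fully open), set as the call begins (left out, the last holds). The fingers move at their own pace and stop on an object; "grip_force" is the grip in N (left out, the last holds). Time passes only in rows, so rows that repeat a pose let the fingers close. It gives the time, the measured TCP pose, the force, the opening and the grip force at its end, in the units of the state.
- get_obs(): the state, without advancing time (a new reading comes with each control period).
- camera(name): name is "side" or "top"; returns a dict with "pixels" (480x640x3 uint8, red, green, blue), "range_z" (480x640 float32, m along the optical axis (not along the pixel's ray), 0 where there is no reading), "K" (3x3 intrinsics, pixels), "xyz" and "orientation" of the camera in the world. Camera axes: x right, y down, z forward; pixel columns grow to the right and rows downward; lengths in m; the calibration is good to about 2 mm. A picture is of the moment at which its call begins.
- sign_off(): hands the job in; it is judged then, once.
The state is a dict: "clock": time; "joint_positions": joint angles; "joint_vel": joint speeds; "tau": joint torques, N m; "tcp_pos": TCP position; "ee_rot": TCP orientation; "force": force on the tool from outside, world axes, zero at the start; "moment": the same for the moment, N m; "width": finger opening in m; "grip_force": force on a finger pad.
Only numpy, scipy, OpenCV 4.12 (cv2) and the standard library are available. Lean on these libraries where they do the work, as an engineer would, in place of code of your own. Each camera call takes 0.05 s, during which the arm holds its last target. There are 200 camera calls.

### The job

The amber glass saddle shade has been inspected: lift it up off the hook under the lamp, draw it out towards the front without bumping the lamp, and hang it on the adjustable bar between the two wooden posts, one pane on each side of the bar. The bar is clamped at a different height every day and the glass is brittle: lower the shade gently until you feel the bar take its weight, and only then let go. Leave the olive shade and everything else on the bench where they are.

Things in the scene. Friction and masses are not known exactly. Their poses are not given: they have to be found in the camera images.
- shade: Amber shade, 0.3-0.65 kg: two panes 100 mm long (x), 8 thick, 85 high, 34 mm gap between them (y), joined on top by a steel cap 100 x 50 x 5 mm. On it a brass fin to grip, 60 mm long (x), 12 thick (y), 45 high. Origin: centre of the cap underside, which rests on hook or bar; fin z = 5 to 50 mm, panes z = -85 to 0. Hangs on the hook, a pane on either side. Both ends alike.
- stand: Fixed inspection stand. Origin on the bench; -x is the front, where the hook points. A 16 mm post stands at x = +90 mm. From it a 12 mm round hook bar runs horizontally to the front, top at z = 150 mm, to x = -70 mm, where it turns up: the upturned end (12 mm thick) reaches z = 170 mm.
- hook (a point): Point on top of the hook bar, straight above the stand's origin at z = 150 mm; axes as the stand's.
- lamp: Lamp head of the stand, a black box above the hook: stand x -12 to +60 mm, 170 mm wide, 18 thick, underside 326 mm above the bench; origin at its underside, straight above the stand origin. It bars reaching the fin from straight above; from the front (stand -x) with the tool leaning 30 to 45 degrees there is room, also for a lift of 35 mm.
- rail: Fixed rail. x runs along it, roughly away from the robot; origin on the bench midway between two wooden posts at x = -100 and +100 mm (20 x 16 mm, 179 mm high). Between them a steel bar, 16 mm diameter, along x, is clamped at an unreported height: its top is anywhere from 125 to 170 mm above the bench. Beyond the far post a fixed 12 mm peg carries the olive shade.
- bay (a point): Point midway between the posts, 150 mm above the bench, in the vertical plane of the bar (the bar top lies from 25 mm below to 20 mm above it); axes as the rail. The amber shade belongs here: 180 mm free between the posts.
- olive: Olive-green glass shade of the same make, 70 mm long, hanging on the rail's fixed peg beyond the far post, near rail x = +155 mm; origin at its cap's underside. To be left alone.
- driver: Red-handled screwdriver, 170 mm, lying on the bench; leave alone.
- screws: Glass jar of 52 mm diameter, 70 mm high; leave alone.
- tape: Roll of paper tape, 100 mm across, 25 mm high; leave alone.
- cleaner: White bottle with blue cap, 60 mm across, 170 mm high; leave alone.
- tile: Flat amber glass tile 130 x 130 x 10 mm on the bench; leave alone.
- wrench: Steel wrench, 160 mm, on the bench; leave alone.

How it is judged:
By the outcome, as a careful person would: the job done as asked, in the order asked, and still so for the second after the job is handed in, with the robot touching nothing.
It also fails if it takes over 54 s, if anything falls off the work surface, if the arm or the gripper's body presses on something with over 40 N, if the wrist force passes 120 N, or if a joint passes its speed limit or range.

## Working session

There is one attempt and no reset: what is moved stays moved. The work goes in short steps, Python scripts to look and compute and a tool call to move; the robot and the scene stay as the last step left them, time stands still between calls to the robot, and variables do not carry over. Pictures are saved under pics/ and viewed, at most 10 in all, crops included, and the job is handed in when it is done.

Besides the shell and the picture viewer there is one more tool, called as name(argument=value, ...), one argument or row to a line, values as JSON. move_arm: Moves the arm, as the interface text tells. Its arguments: {"type":"object","properties":{"increments":{"type":"array","items":{"type":"object","properties":{"tx":{"type":"number"},"ty":{"type":"number"},"tz":{"type":"number"},"spin":{"type":"number"}}}},"claw":{"type":"number"},"grip_force":{"type":"number"}},"required":["increments"]}

```bash
mkdir -p pics; python3 - <<'E'
from workcell import *
import cv2,numpy as np
o=get_obs();print({k:np.round(v,3) for k,v in o.items()})
for n in("side","top"):
    c=camera(n);cv2.imwrite(f"pics/{n}0.png",c["pixels"][:,:,::-1]);np.savez(f"{n}0.npz",**c)
    print(n,c["K"],c["xyz"],c["orientation"])
E
```

```text
{'clock': np.float64(0.0), 'joint_positions': array([-1.38 ,  0.528,  1.434, -0.   ,  1.181, -0.178]), 'joint_vel': array([-0.001,  0.   , -0.001,  0.   , -0.002,  0.   ]), 'tau': array([ 2.0000e-03, -4.4004e+01, -1.7660e+01,  6.3000e-02,  5.8000e-02,
       -0.0000e+00]), 'tcp_pos': array([ 0.226, -0.582,  0.222]), 'ee_rot': array([ 0.983,  0.184, -0.   , -0.001]), 'force': array([ 0.66 , -0.578,  0.428]), 'moment': array([ 0.026, -0.03 ,  0.014]), 'grip_force': np.float64(0.0), 'width': np.float64(0.087)}
side [[611.7659022    0.         321.75933472]
 [  0.         611.7659022  234.67878834]
 [  0.           0.           1.        ]] [0.2114905  0.88672807 1.37745755] [-0.1539148   0.93150407 -0.32420311  0.05918405]
top [[573.34756174   0.         321.67287329]
 [  0.         573.34756174 238.17477664]
 [  0.           0.           1.        ]] [ 0.23841962 -0.01157102  1.64303596] [ 0.70735367 -0.69912043  0.07320211 -0.07431593]
```

View pics/side0.png

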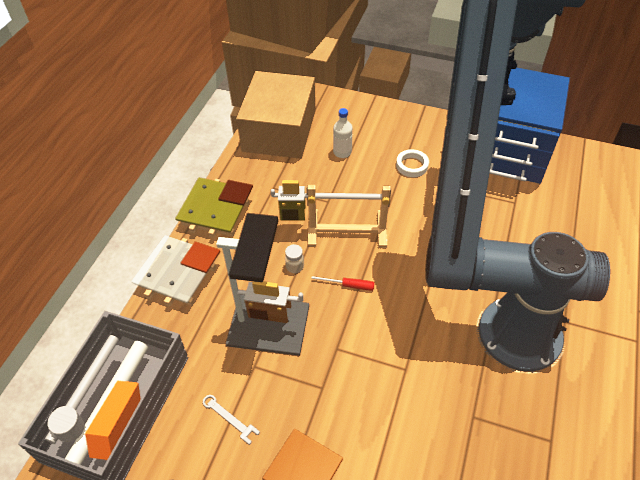

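View pics/top0.png

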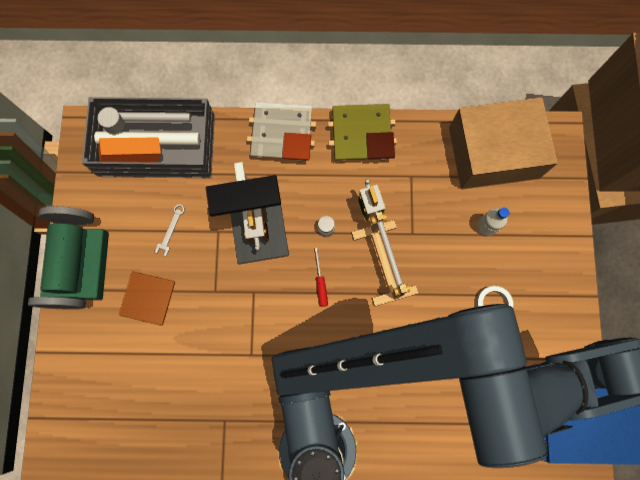

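The side view shows the amber shade at about (268,298) with its fin at (268,287), the lamp at (255,247), and the bar from (315,196) to (385,196). The top view shows the shade cap at (254,225), the lamp at (244,195), and the bar from (378,218) to (402,290). I'll look closer at both.

```bash
python3 - <<'E'
import cv2,numpy as np
s=cv2.imread("pics/side0.png");t=cv2.imread("pics/top0.png")
a=cv2.resize(s[170:370,210:410],(400,400),interpolation=cv2.INTER_CUBIC)
a=cv2.resize(s[230:360,215:315],(400,520),interpolation=cv2.INTER_CUBIC)
b=cv2.resize(t[160:290,200:300],(400,520),interpolation=cv2.INTER_CUBIC)
cv2.imwrite("pics/c1.png",np.hstack([a,b]))
a=cv2.resize(s[160:260,270:400],(520,400),interpolation=cv2.INTER_CUBIC)
b=cv2.resize(t[175:310,345:425],(237,400),interpolation=cv2.INTER_CUBIC)
cv2.imwrite("pics/c2.png",np.hstack([a,b]))
E
```

```text
(no output)
```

View pics/c1.png

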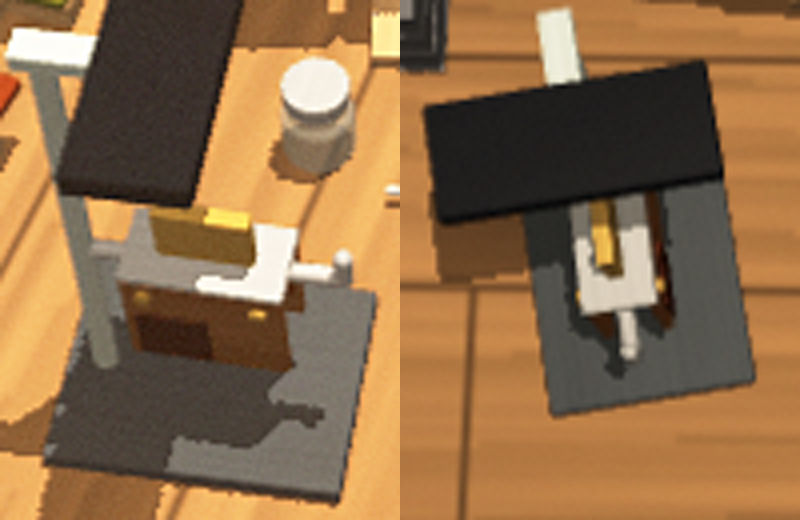

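View pics/c2.png

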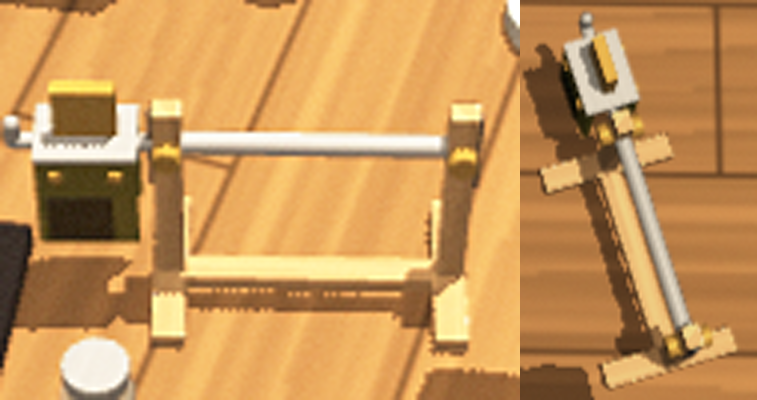

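Crop 1 shows the cap, the fin and the hook's upturned tip, at about (300,295) side and (257,247) top. Crop 2 shows the bar with both post tops and the olive shade on the far peg. Next I'll deproject coloured regions from both views.

```bash
cat >h.py <<'E'
import cv2,numpy as np
from scipy.spatial.transform import Rotation as R
def load(n): return dict(np.load(n+".npz"))
def cloud(c):
    v,u=np.mgrid[:480,:640];z=c["range_z"];K=c["K"]
    p=np.stack([(u-K[0,2])/K[0,0]*z,(v-K[1,2])/K[1,1]*z,z],-1)
    return p@R.from_quat(c["orientation"]).as_matrix().T+c["xyz"]
def hsv(c): return cv2.cvtColor(c["pixels"],cv2.COLOR_RGB2HSV)
def roi(u0,v0,u1,v1):
    m=np.zeros((480,640),bool);m[v0:v1,u0:u1]=1;return m
def rays(c,uv):
    uv=np.atleast_2d(uv).astype(float);K=c["K"]
    d=np.c_[(uv[:,0]-K[0,2])/K[0,0],(uv[:,1]-K[1,2])/K[1,1],np.ones(len(uv))]
    return d@R.from_quat(c["orientation"]).as_matrix().T
def tri(c1,p1,c2,p2):
    a=rays(c1,p1)[0];b=rays(c2,p2)[0]
    s,*_=np.linalg.lstsq(np.c_[a,-b],c2["xyz"]-c1["xyz"],rcond=None)
    q1=c1["xyz"]+s[0]*a;q2=c2["xyz"]+s[1]*b
    return (q1+q2)/2,np.linalg.norm(q1-q2)
def onplane(c,uv,z):
    d=rays(c,uv);return c["xyz"]+d*((z-c["xyz"][2])/d[:,2])[:,None]
E
python3 - <<'E'
from h import *
np.set_printoptions(precision=4,suppress=True)
S,T=load("side0"),load("top0")
B={"side":dict(shade=(235,275,305,335),lamp=(228,210,282,282),bar=(318,188,382,204),posts=(300,180,395,200),oliv=(270,175,310,225)),
   "top":dict(shade=(238,205,272,255),lamp=(200,170,285,220),bar=(370,215,405,290),posts=(350,205,420,300),oliv=(355,175,390,225))}
for n,c in(("side",S),("top",T)):
    P=cloud(c);h=hsv(c);ok=c["range_z"]>0
    H,Sa,V=[h[...,i] for i in range(3)]
    brass=(H>18)&(H<32)&(Sa>110)&(V>80); steel=(Sa<50)&(V>90); black=(V<60)
    def rep(nm,m):
        p=P[m&ok]
        if len(p)<3: print(n,nm,len(p));return
        q=p[:,:2]-p[:,:2].mean(0);w,vv=np.linalg.eigh(q.T@q);d=vv[:,1]
        r=cv2.minAreaRect((p[:,:2]*1000).astype(np.float32))
        print(n,nm,len(p),"med",np.median(p,0),"z5/50/95",np.percentile(p[:,2],[5,50,95]),"yaw",np.degrees(np.arctan2(d[1],d[0]))%180,"rect",np.round(r[0],1),np.round(r[1],1),round(r[2],1))
    b=B[n]
    for k,lo,hi in(("shade",.14,.23),):
        m=roi(*b[k])&(P[...,2]>lo)&(P[...,2]<hi)
        rep("fin",m&brass&(P[...,2]>.16)); rep("cap",m&steel&(P[...,2]>.145)&(P[...,2]<.172))
    m=roi(*b["oliv"]);rep("olivefin",m&brass&(P[...,2]>.155));rep("olivecap",m&steel&(P[...,2]>.145))
    rep("lamp",roi(*b["lamp"])&black&(P[...,2]>.3))
    rep("bar",roi(*b["bar"])&(Sa<60)&(P[...,2]>.1))
    rep("posttop",roi(*b["posts"])&(Sa>60)&(P[...,2]>.17))
# height check by triangulation: fin front top, lamp front corners, hook tip
E
```

```text
side fin 56 med [0.5921 0.1816 0.1997] z5/50/95 [0.1797 0.1997 0.2031] yaw 12.900651191243043 rect [604.9 182.4] [54.6 14.7] 8.5
side cap 514 med [0.586  0.19   0.1543] z5/50/95 [0.148  0.1543 0.1597] yaw 13.598093190992444 rect [601.8 180.1] [163.3  52.8] 8.4
side olivefin 53 med [ 0.6655 -0.1386  0.1997] z5/50/95 [0.1946 0.1997 0.2037] yaw 14.398657861004324 rect [ 651.4 -141.8] [72.7 18.4] 10.3
side olivecap 237 med [ 0.6641 -0.1279  0.1544] z5/50/95 [0.1478 0.1544 0.1607] yaw 17.584133837391903 rect [ 671.4 -135.4] [93.9 58.2] 16.8
side lamp 1460 med [0.6161 0.1921 0.3437] z5/50/95 [0.3347 0.3437 0.3472] yaw 100.76681388684483 rect [616.7 184.8] [ 70.5 170.7] 10.3
side bar 334 med [ 0.5146 -0.1838  0.1498] z5/50/95 [0.1426 0.1498 0.1552] yaw 16.94918136051055 rect [ 514.1 -183.9] [170.   23.1] 19.7
side posttop 98 med [ 0.4319 -0.2047  0.1773] z5/50/95 [0.171  0.1773 0.183 ] yaw 17.01197269916753 rect [ 519.5 -184.6] [224.7  23.4] 17.4
top fin 40 med [0.5879 0.1783 0.1996] z5/50/95 [0.1932 0.1996 0.2036] yaw 5.988867335378359 rect [588.7 178.5] [25.4  9.8] 9.2
top cap 414 med [0.5783 0.169  0.1537] z5/50/95 [0.1481 0.1537 0.1613] yaw 8.699113993536798 rect [574.4 174.7] [112.   49.9] 9.0
top olivefin 87 med [ 0.6557 -0.1433  0.1975] z5/50/95 [0.1584 0.1975 0.2033] yaw 18.221976624286867 rect [ 646.6 -146. ] [94.2 31.8] 20.7
top olivecap 342 med [ 0.6581 -0.1364  0.1537] z5/50/95 [0.1481 0.1537 0.1607] yaw 20.631771364813147 rect [ 654.4 -144.7] [126.4  49.7] 18.2
top lamp 2160 med [0.6141 0.179  0.3429] z5/50/95 [0.3375 0.3429 0.3474] yaw 100.63751573986474 rect [616.5 179.8] [ 73.5 169.3] 10.6
top bar 328 med [ 0.518  -0.1866  0.1499] z5/50/95 [0.1445 0.1499 0.1563] yaw 17.07330228827206 rect [ 517.9 -186.7] [175.8  14.9] 16.6
top posttop 108 med [ 0.5154 -0.1876  0.1778] z5/50/95 [0.1721 0.1778 0.1825] yaw 17.14957958571088 rect [ 525.4 -184.3] [245.7  17.1] 16.9
```

```bash
python3 - <<'E'
from h import *
np.set_printoptions(precision=4,suppress=True)
S,T=load("side0"),load("top0")
print("tri cap front +y",tri(S,(285.7,305),T,(245.5,238)))
print("tri cap front -y",tri(S,(289.5,287),T,(263.8,235)))
print("tri fin front +y top",tri(S,(277.5,284.5),T,(249.5,228)))
print("side cap on .155: F+y,F-y,B+y",onplane(S,[(285.7,305),(289.5,287),(245,300)],.155))
print("top cap F+y,F-y",onplane(T,[(245.5,238),(263.8,235)],.155))
print("side fin +y edge front/back .2",onplane(S,[(277.5,284.5),(253,282.5)],.2))
print("top fin front .2",onplane(T,[(249.5,228.5),(255,227.5)],.2))
# bar centre line, z of its crest
P=cloud(T);h=hsv(T);m=roi(370,215,405,290)&(h[...,1]<60)&(P[...,2]>.1)
p=P[m];print("bar line",cv2.fitLine(p[:,:2].astype(np.float32),cv2.DIST_HUBER,0,.01,.01).ravel())
for n,c,b in(("side",S,(300,180,395,200)),("top",T,(350,205,420,300))):
    P=cloud(c);h=hsv(c);p=P[roi(*b)&(h[...,1]>60)&(P[...,2]>.165)&(P[...,2]<.19)]
    for q in(p[p[:,0]<.52],p[p[:,0]>.52]):
        r=cv2.minAreaRect((q[:,:2]*1000).astype(np.float32));print(n,"post",len(q),r,np.median(q,0))
    if n=="side": m=roi(318,188,382,204)&(h[...,1]<60)&(P[...,2]>.1)
    else: m=roi(370,215,405,290)&(h[...,1]<60)&(P[...,2]>.1)
    p=P[m];d=np.array([np.cos(.297),np.sin(.297)])
    t=(p[:,:2]-[.516,-.186])@np.array([-d[1],d[0]])
    for lo in np.arange(-.012,.012,.004):
        k=(t>=lo)&(t<lo+.004);print(n,"bar off %.3f n %d z %.4f"%(lo,k.sum(),p[k,2].mean() if k.any() else 0))
E
```

```text
tri cap front +y (array([0.5527, 0.1953, 0.151 ]), np.float64(0.0006194878265878843))
tri cap front -y (array([0.5612, 0.1466, 0.1534]), np.float64(9.523915305116189e-06))
tri fin front +y top (array([0.572 , 0.1793, 0.2033]), np.float64(0.007029656596558861))
side cap on .155: F+y,F-y,B+y [[0.5512 0.1976 0.155 ]
 [0.5607 0.1476 0.155 ]
 [0.6472 0.2153 0.155 ]]
top cap F+y,F-y [[0.5521 0.1948 0.155 ]
 [0.5608 0.1465 0.155 ]]
side fin +y edge front/back .2 [[0.5767 0.1772 0.2   ]
 [0.6326 0.1901 0.2   ]]
top fin front .2 [[0.5678 0.1792 0.2   ]
 [0.5706 0.1651 0.2   ]]
bar line [ 0.9574  0.2886  0.5032 -0.1909]
side post 62 ((423.2064514160156, -212.735107421875), (24.296035766601562, 21.304689407348633), 41.34701919555664) [ 0.4231 -0.2112  0.1773]
side post 55 ((615.850830078125, -154.6189727783203), (22.610273361206055, 19.903417587280273), 27.38494873046875) [ 0.6165 -0.1514  0.1766]
side bar off -0.012 n 2 z 0.1472
side bar off -0.008 n 20 z 0.1485
side bar off -0.004 n 67 z 0.1508
side bar off 0.000 n 101 z 0.1494
side bar off 0.004 n 111 z 0.1487
side bar off 0.008 n 29 z 0.1506
top post 60 ((419.11102294921875, -217.06822204589844), (22.61189842224121, 16.65275001525879), 10.535728454589844) [ 0.4189 -0.217   0.1777]
top post 60 ((622.2083129882812, -153.80694580078125), (44.47248077392578, 16.872434616088867), 22.797168731689453) [ 0.612  -0.1574  0.1773]
top bar off -0.012 n 11 z 0.1459
top bar off -0.008 n 83 z 0.1493
top bar off -0.004 n 99 z 0.1508
top bar off 0.000 n 106 z 0.1503
top bar off 0.004 n 29 z 0.1501
top bar off 0.008 n 0 z 0.0000
```

move_arm(
  increments=[
    {"tz":-5},
    {"tz":-10},
    {"tz":-15},
    {"tz":-20},
    {"tz":-25},
    {"tz":-30},
  ],
)

```text
invalid input
```

move_arm(
  increments=[
    {"tx":0,"ty":0,"tz":-5,"spin":0},
    {"tx":0,"ty":0,"tz":-10,"spin":0},
    {"tx":0,"ty":0,"tz":-15,"spin":0},
    {"tx":0,"ty":0,"tz":-20,"spin":0},
  ],
)

```text
clock: 0.5
tcp_pos: [0.2258, -0.5821, 0.424]
ee_rot: [0.983, 0.184, -0.0, -0.001]
force: [1.1, -0.8, 0.3]
width: 0.0869
grip_force: 0.0
```

move_arm(
  increments=[
    {"tx":0,"ty":0,"tz":-5,"spin":0},
    {"tx":0,"ty":0,"tz":-10,"spin":0},
    {"tx":0,"ty":0,"tz":-15,"spin":0},
    {"tx":0,"ty":0,"tz":-20,"spin":0},
    {"tx":0,"ty":0,"tz":-25,"spin":0},
    {"tx":0,"ty":0,"tz":-30,"spin":0},
    {"tx":0,"ty":0,"tz":-35,"spin":0},
    {"tx":0,"ty":0,"tz":-40,"spin":0},
  ],
)

```text
clock: 1.3
tcp_pos: [0.2122, -0.5475, 0.748]
ee_rot: [0.983, 0.184, 0.002, 0.01]
force: [0.2, -0.7, 1.1]
width: 0.087
grip_force: 0.0
```

```bash
python3 -c "
from workcell import *
import numpy as np
o=get_obs();print(np.round(o['joint_positions'],3),np.round(o['tcp_pos'],3),np.round(o['ee_rot'],3))"
```

```text
[-1.394  0.426  0.22   0.007  2.475 -0.187] [ 0.212 -0.548  0.748] [0.983 0.184 0.002 0.01 ]
```

move_arm(
  increments=[
    {"tx":0,"ty":0,"tz":-40,"spin":0},
    {"tx":0,"ty":0,"tz":-40,"spin":0},
    {"tx":0,"ty":0,"tz":-40,"spin":0},
    {"tx":0,"ty":0,"tz":-40,"spin":0},
  ],
)

```text
clock: 1.7
tcp_pos: [0.1839, -0.4738, 0.8062]
ee_rot: [0.983, 0.184, 0.004, 0.022]
force: [0.4, -0.4, 0.5]
width: 0.087
grip_force: 0.0
```

```bash
cat > st.py <<'E'
from workcell import *
import numpy as np
from scipy.spatial.transform import Rotation as R
o=get_obs();z=R.from_quat(o['ee_rot']).as_matrix()
print(np.round(o['joint_positions'],3),np.round(o['tcp_pos'],4),"F",np.round(o['force'],1),"t",o['clock'],"w",round(float(o['width']),4))
print("x",np.round(z[:,0],3),"y",np.round(z[:,1],3),"z",np.round(z[:,2],3),"lean",round(float(np.degrees(np.arccos(-z[2,2]))),2))
E
python3 st.py
```

```text
[-1.427  0.318  0.218  0.017  2.562 -0.211] [ 0.1839 -0.4738  0.8062] F [ 0.4 -0.4  0.5] t 1.7 w 0.087
x [ 0.932  0.361 -0.001] y [ 0.361 -0.931  0.045] z [ 0.016 -0.042 -0.999] lean 2.59
```

move_arm(
  increments=[
    {"tx":0,"ty":0,"tz":5,"spin":0},
    {"tx":0,"ty":0,"tz":10,"spin":0},
    {"tx":0,"ty":0,"tz":15,"spin":0},
    {"tx":0,"ty":0,"tz":15,"spin":0},
  ],
)

```text
clock: 2.1
tcp_pos: [0.186, -0.4777, 0.6439]
ee_rot: [0.983, 0.184, 0.004, 0.01]
force: [0.7, 0.2, -0.1]
width: 0.0872
grip_force: 0.0
```

```bash
python3 st.py
```

```text
[-1.423  0.167  0.885  0.011  2.071 -0.217] [ 0.186  -0.4777  0.6439] F [ 0.7  0.2 -0.1] t 2.1 w 0.0872
x [0.932 0.361 0.005] y [ 0.361 -0.932  0.02 ] z [ 0.012 -0.017 -1.   ] lean 1.2
```

move_arm(
  increments=[
    {"tx":39,"ty":-14.5,"tz":0,"spin":0},
    {"tx":39,"ty":-14.5,"tz":0,"spin":0},
    {"tx":39,"ty":-14.5,"tz":0,"spin":0},
    {"tx":39,"ty":-14.5,"tz":0,"spin":0},
    {"tx":39,"ty":-14.5,"tz":0,"spin":0},
    {"tx":39,"ty":-14.5,"tz":0,"spin":0},
    {"tx":39,"ty":-14.5,"tz":0,"spin":0},
    {"tx":39,"ty":-14.5,"tz":0,"spin":0},
  ],
)

```text
clock: 2.9
tcp_pos: [0.487, -0.2147, 0.649]
ee_rot: [0.983, 0.184, 0.004, 0.021]
force: [0.3, -0.8, 0.3]
width: 0.0869
grip_force: 0.0
```

move_arm(
  increments=[
    {"tx":16,"ty":-42,"tz":0,"spin":6},
    {"tx":16,"ty":-42,"tz":0,"spin":6},
    {"tx":16,"ty":-42,"tz":0,"spin":6},
    {"tx":16,"ty":-42,"tz":0,"spin":6},
    {"tx":16,"ty":-42,"tz":0,"spin":6},
    {"tx":16,"ty":-42,"tz":0,"spin":6},
    {"tx":16,"ty":-42,"tz":0,"spin":6},
    {"tx":16,"ty":-42,"tz":0,"spin":6},
  ],
)

```text
clock: 3.7
tcp_pos: [0.4832, 0.1852, 0.6329]
ee_rot: [0.991, 0.132, 0.005, 0.021]
force: [1.0, -0.3, 1.1]
width: 0.087
grip_force: 0.0
```

```bash
python3 st.py
```

```text
[ 0.175  0.182  0.894 -0.048  2.056  1.459] [0.4832 0.1852 0.6329] F [ 1.  -0.3  1.1] t 3.7 w 0.087
x [0.965 0.262 0.005] y [ 0.262 -0.964  0.043] z [ 0.016 -0.04  -0.999] lean 2.46
```

move_arm(
  increments=[
    {"tx":40,"ty":-3,"tz":0,"spin":0},
    {"tx":40,"ty":-3,"tz":0,"spin":0},
    {"tx":40,"ty":-3,"tz":0,"spin":0},
    {"tx":40,"ty":-3,"tz":0,"spin":0},
    {"tx":40,"ty":-3,"tz":0,"spin":0},
    {"tx":40,"ty":-3,"tz":0,"spin":0},
    {"tx":40,"ty":-3,"tz":0,"spin":0},
    {"tx":40,"ty":-3,"tz":0,"spin":0},
  ],
)

```text
clock: 4.5
tcp_pos: [0.7324, 0.2682, 0.5616]
ee_rot: [0.991, 0.132, 0.02, 0.018]
force: [0.2, -0.6, -0.5]
width: 0.0867
grip_force: 0.0
```

```bash
python3 st.py
```

```text
[ 0.224  0.706  0.219 -0.047  2.181  1.501] [0.7324 0.2682 0.5616] F [ 0.2 -0.6 -0.5] t 4.5 w 0.0867
x [0.964 0.263 0.034] y [ 0.262 -0.964  0.04 ] z [ 0.044 -0.03  -0.999] lean 3.02
```

move_arm(
  increments=[
    {"tx":40,"ty":-3,"tz":0,"spin":0},
    {"tx":40,"ty":-3,"tz":0,"spin":0},
    {"tx":40,"ty":-3,"tz":0,"spin":0},
    {"tx":40,"ty":-3,"tz":0,"spin":0},
  ],
)

```text
clock: 4.9
tcp_pos: [0.7903, 0.286, 0.491]
ee_rot: [0.99, 0.133, 0.037, 0.014]
force: [0.1, -0.8, 0.1]
width: 0.087
grip_force: 0.0
```

```bash
python3 st.py
```

```text
[ 0.228  0.796  0.218 -0.04   2.056  1.512] [0.7903 0.286  0.491 ] F [ 0.1 -0.8  0.1] t 4.9 w 0.087
x [0.962 0.264 0.069] y [ 0.262 -0.964  0.038] z [ 0.076 -0.019 -0.997] lean 4.51
```

move_arm(
  increments=[
    {"tx":100,"ty":-3,"tz":0,"spin":0},
    {"tx":100,"ty":-3,"tz":0,"spin":0},
    {"tx":100,"ty":-3,"tz":0,"spin":0},
    {"tx":100,"ty":-3,"tz":0,"spin":0},
  ],
)

```text
clock: 5.3
tcp_pos: [0.8408, 0.293, 0.4232]
ee_rot: [0.99, 0.133, 0.053, 0.011]
force: [-0.1, -0.5, 1.1]
width: 0.0871
grip_force: 0.0
```

```bash
python3 st.py
```

```text
[ 0.221  0.878  0.219 -0.033  1.941  1.511] [0.8408 0.293  0.4232] F [-0.1 -0.5  1.1] t 5.3 w 0.0871
x [0.959 0.264 0.101] y [ 0.262 -0.964  0.036] z [ 0.107 -0.008 -0.994] lean 6.17
```

move_arm(
  increments=[
    {"tx":100,"ty":-3,"tz":0,"spin":0},
    {"tx":100,"ty":-3,"tz":0,"spin":0},
  ],
)

```text
clock: 5.5
tcp_pos: [0.8657, 0.2971, 0.3969]
ee_rot: [0.989, 0.133, 0.07, 0.008]
force: [-0.0, -0.7, 0.1]
width: 0.087
grip_force: 0.0
```

```bash
python3 st.py
```

```text
[ 0.218  0.91   0.219 -0.028  1.874  1.511] [0.8657 0.2971 0.3969] F [-0.  -0.7  0.1] t 5.5 w 0.087
x [0.955 0.264 0.137] y [ 0.262 -0.964  0.034] z [ 0.141  0.004 -0.99 ] lean 8.11
```

move_arm(
  increments=[
    {"tx":100,"ty":-3,"tz":-40,"spin":0},
    {"tx":100,"ty":-3,"tz":-40,"spin":0},
  ],
)

```text
clock: 5.7
tcp_pos: [0.8732, 0.2974, 0.4072]
ee_rot: [0.987, 0.133, 0.089, 0.004]
force: [-0.6, 0.2, 0.1]
width: 0.087
grip_force: 0.0
```

```bash
python3 st.py
```

```text
[ 0.215  0.901  0.218 -0.023  1.846  1.509] [0.8732 0.2974 0.4072] F [-0.6  0.2  0.1] t 5.7 w 0.087
x [0.949 0.264 0.174] y [ 0.263 -0.964  0.032] z [ 0.176  0.016 -0.984] lean 10.18
```

move_arm(
  increments=[
    {"tx":100,"ty":-3,"tz":-30,"spin":0},
  ],
)

```text
clock: 5.8
tcp_pos: [0.8813, 0.2992, 0.4137]
ee_rot: [0.985, 0.134, 0.106, 0.001]
force: [0.4, -0.0, 0.9]
width: 0.0872
grip_force: 0.0
```

move_arm(
  increments=[
    {"tx":100,"ty":-3,"tz":-30,"spin":0},
  ],
)

```text
clock: 5.9
tcp_pos: [0.8895, 0.3009, 0.4192]
ee_rot: [0.983, 0.134, 0.122, -0.002]
force: [-0.6, 0.2, 0.0]
width: 0.087
grip_force: 0.0
```

move_arm(
  increments=[
    {"tx":100,"ty":-3,"tz":-30,"spin":0},
  ],
)

```text
clock: 6.0
tcp_pos: [0.8967, 0.3023, 0.4254]
ee_rot: [0.981, 0.134, 0.137, -0.005]
force: [-0.4, 0.1, 0.2]
width: 0.0868
grip_force: 0.0
```

move_arm(
  increments=[
    {"tx":100,"ty":-3,"tz":-30,"spin":0},
  ],
)

```text
clock: 6.1
tcp_pos: [0.9034, 0.3036, 0.4327]
ee_rot: [0.979, 0.134, 0.152, -0.008]
force: [0.0, 0.3, -0.4]
width: 0.0873
grip_force: 0.0
```

```bash
python3 st.py
```

```text
[ 0.21   0.882  0.218 -0.006  1.735  1.507] [0.9034 0.3036 0.4327] F [ 0.   0.3 -0.4] t 6.1 w 0.0873
x [0.918 0.259 0.301] y [ 0.264 -0.964  0.025] z [ 0.296  0.057 -0.953] lean 17.55
```

move_arm(
  increments=[
    {"tx":100,"ty":-3,"tz":-10,"spin":0},
  ],
)

```text
clock: 6.2
tcp_pos: [0.9134, 0.306, 0.4354]
ee_rot: [0.976, 0.134, 0.169, -0.011]
force: [0.2, 0.3, -0.2]
width: 0.0868
grip_force: 0.0
```

move_arm(
  increments=[
    {"tx":100,"ty":-3,"tz":-10,"spin":0},
  ],
)

```text
clock: 6.3
tcp_pos: [0.9231, 0.3081, 0.4362]
ee_rot: [0.974, 0.134, 0.184, -0.014]
force: [0.6, -0.0, -0.2]
width: 0.0867
grip_force: 0.0
```

move_arm(
  increments=[
    {"tx":100,"ty":-3,"tz":0,"spin":0},
  ],
)

```text
clock: 6.4
tcp_pos: [0.9342, 0.3107, 0.4365]
ee_rot: [0.971, 0.133, 0.2, -0.017]
force: [-0.1, 0.2, -0.6]
width: 0.0869
grip_force: 0.0
```

move_arm(
  increments=[
    {"tx":100,"ty":-3,"tz":0,"spin":0},
  ],
)

```text
clock: 6.5
tcp_pos: [0.9444, 0.313, 0.4366]
ee_rot: [0.967, 0.133, 0.214, -0.02]
force: [-0.4, -0.2, 0.4]
width: 0.0872
grip_force: 0.0
```

move_arm(
  increments=[
    {"tx":100,"ty":-3,"tz":0,"spin":0},
  ],
)

```text
clock: 6.6
tcp_pos: [0.9538, 0.3153, 0.439]
ee_rot: [0.964, 0.133, 0.23, -0.023]
force: [-0.2, 0.3, 0.2]
width: 0.0869
grip_force: 0.0
```

move_arm(
  increments=[
    {"tx":100,"ty":-3,"tz":0,"spin":0},
  ],
)

```text
clock: 6.7
tcp_pos: [0.9625, 0.3174, 0.4432]
ee_rot: [0.96, 0.133, 0.245, -0.026]
force: [0.2, 0.3, -0.3]
width: 0.0872
grip_force: 0.0
```

move_arm(
  increments=[
    {"tx":100,"ty":-3,"tz":0,"spin":0},
  ],
)

```text
clock: 6.8
tcp_pos: [0.9705, 0.3194, 0.4489]
ee_rot: [0.956, 0.133, 0.26, -0.028]
force: [0.7, -0.3, 0.1]
width: 0.087
grip_force: 0.0
```

move_arm(
  increments=[
    {"tx":100,"ty":-3,"tz":0,"spin":0},
  ],
)

```text
clock: 6.9
tcp_pos: [0.9778, 0.3212, 0.456]
ee_rot: [0.952, 0.132, 0.276, -0.031]
force: [0.0, -0.0, -0.1]
width: 0.087
grip_force: 0.0
```

```bash
python3 st.py
```

```text
[0.201 0.893 0.219 0.027 1.468 1.501] [0.9778 0.3212 0.456 ] F [ 0.  -0.  -0.1] t 6.9 w 0.087
x [0.813 0.235 0.533] y [ 0.269 -0.963  0.014] z [ 0.516  0.132 -0.846] lean 32.22
```

move_arm(
  increments=[
    {"tx":100,"ty":-3,"tz":10,"spin":0},
  ],
)

```text
clock: 7.0
tcp_pos: [0.9864, 0.3234, 0.4617]
ee_rot: [0.947, 0.132, 0.292, -0.034]
force: [0.1, 0.7, 0.1]
width: 0.0868
grip_force: 0.0
```

move_arm(
  increments=[
    {"tx":100,"ty":-3,"tz":10,"spin":0},
  ],
)

```text
clock: 7.1
tcp_pos: [0.9942, 0.3254, 0.4661]
ee_rot: [0.942, 0.132, 0.306, -0.037]
force: [0.4, -0.5, 0.2]
width: 0.0872
grip_force: 0.0
```

move_arm(
  increments=[
    {"tx":100,"ty":-3,"tz":10,"spin":0},
  ],
)

```text
clock: 7.2
tcp_pos: [1.0013, 0.3272, 0.4725]
ee_rot: [0.937, 0.131, 0.321, -0.04]
force: [-0.4, -0.8, -0.1]
width: 0.0869
grip_force: 0.0
```

move_arm(
  increments=[
    {"tx":100,"ty":-3,"tz":10,"spin":0},
  ],
)

```text
clock: 7.3
tcp_pos: [1.0077, 0.3289, 0.4806]
ee_rot: [0.932, 0.131, 0.336, -0.042]
force: [-0.2, -0.4, 0.7]
width: 0.0875
grip_force: 0.0
```

```bash
python3 st.py
```

```text
[0.198 0.891 0.219 0.043 1.343 1.495] [1.0077 0.3289 0.4806] F [-0.2 -0.4  0.7] t 7.3 w 0.0875
x [0.74  0.216 0.637] y [ 0.272 -0.962  0.009] z [ 0.614  0.167 -0.771] lean 39.54
```

```bash
cat > go.py <<'E'
import sys
exec(open('st.py').read())
p=np.array(o['tcp_pos'])
for a in sys.argv[1:]:
    t=np.array(eval(a));d=z.T@(t-p)*100;print(a,"d_tool cm",np.round(d,2),"rows",round(np.linalg.norm(d)/5,1));p=t
E
python3 go.py "(.45,.14,.48)" "(.5345,.1606,.26)"
```

```text
[0.198 0.891 0.219 0.043 1.343 1.495] [1.0077 0.3289 0.4806] F [-0.2 -0.4  0.7] t 7.3 w 0.0875
x [0.74  0.216 0.637] y [ 0.272 -0.962  0.009] z [ 0.614  0.167 -0.771] lean 39.54
(.45,.14,.48) d_tool cm [-45.41   2.98 -37.37] rows 11.8
(.5345,.1606,.26) d_tool cm [-7.3   0.12 22.5 ] rows 4.7
```

move_arm(
  increments=[
    {"tx":-45.5,"ty":3,"tz":-37.5,"spin":0},
    {"tx":-45.5,"ty":3,"tz":-37.5,"spin":0},
    {"tx":-45.5,"ty":3,"tz":-37.5,"spin":0},
    {"tx":-45.5,"ty":3,"tz":-37.5,"spin":0},
    {"tx":-45.5,"ty":3,"tz":-37.5,"spin":0},
    {"tx":-45.5,"ty":3,"tz":-37.5,"spin":0},
    {"tx":-45.5,"ty":3,"tz":-37.5,"spin":0},
    {"tx":-45.5,"ty":3,"tz":-37.5,"spin":0},
  ],
)

```text
clock: 8.1
tcp_pos: [0.6411, 0.2048, 0.4824]
ee_rot: [0.932, 0.131, 0.336, -0.042]
force: [-0.1, -0.9, 0.5]
width: 0.087
grip_force: 0.0
```

```bash
python3 go.py "(.45,.14,.48)"
```

```text
[0.094 0.14  1.494 0.147 0.829 1.324] [0.6411 0.2048 0.4824] F [-0.1 -0.9  0.5] t 8.1 w 0.087
x [0.74  0.216 0.637] y [ 0.272 -0.962  0.01 ] z [ 0.615  0.166 -0.771] lean 39.58
(.45,.14,.48) d_tool cm [-15.69   1.03 -12.64] rows 4.0
```

move_arm(
  increments=[
    {"tx":-14,"ty":1,"tz":-11,"spin":0},
    {"tx":-14,"ty":1,"tz":-11,"spin":0},
    {"tx":-14,"ty":1,"tz":-11,"spin":0},
    {"tx":-14,"ty":1,"tz":-11,"spin":0},
    {"tx":-14,"ty":1,"tz":-11,"spin":0},
  ],
)

```text
clock: 8.6
tcp_pos: [0.4712, 0.1467, 0.4785]
ee_rot: [0.932, 0.131, 0.336, -0.042]
force: [0.2, -0.4, -0.2]
width: 0.0871
grip_force: 0.0
```

```bash
python3 go.py "(.5345,.1606,.26)"
```

```text
[-0.053 -0.181  1.815  0.264  0.859  1.134] [0.4712 0.1467 0.4785] F [ 0.2 -0.4 -0.2] t 8.6 w 0.0871
x [0.74  0.216 0.637] y [ 0.271 -0.962  0.01 ] z [ 0.615  0.165 -0.771] lean 39.57
(.5345,.1606,.26) d_tool cm [-8.93  0.15 20.96] rows 4.6
```

move_arm(
  increments=[
    {"tx":-9,"ty":0.2,"tz":21,"spin":0},
    {"tx":-9,"ty":0.2,"tz":21,"spin":0},
    {"tx":-9,"ty":0.2,"tz":21,"spin":0},
    {"tx":-9,"ty":0.2,"tz":21,"spin":0},
    {"tx":-9,"ty":0.2,"tz":21,"spin":0},
    {"tx":-9,"ty":0.2,"tz":21,"spin":0},
    {"tx":-9,"ty":0.2,"tz":21,"spin":0},
  ],
)

```text
clock: 9.3
tcp_pos: [0.5381, 0.1607, 0.2582]
ee_rot: [0.932, 0.131, 0.335, -0.042]
force: [0.9, 0.4, 1.1]
width: 0.0868
grip_force: 0.0
```

```bash
python3 go.py "(.609,.181,.169)"; python3 - <<'E'
from workcell import *
import cv2,numpy as np
s=camera("side");t=camera("top")
a=cv2.resize(s["pixels"][200:340,200:340],(400,400),interpolation=cv2.INTER_CUBIC)
b=cv2.resize(t["pixels"][150:290,190:330],(400,400),interpolation=cv2.INTER_CUBIC)
cv2.imwrite("pics/pre.png",np.hstack([a,b])[:,:,::-1])
E
```

```text
[-0.003  0.244  2.078  0.85   0.225  0.51 ] [0.5381 0.1607 0.2582] F [0.9 0.4 1.1] t 9.3 w 0.0868
x [0.742 0.216 0.635] y [ 0.272 -0.962  0.009] z [ 0.613  0.166 -0.772] lean 39.42
(.609,.181,.169) d_tool cm [ 0.03 -0.11 11.58] rows 2.3
```

View pics/pre.png

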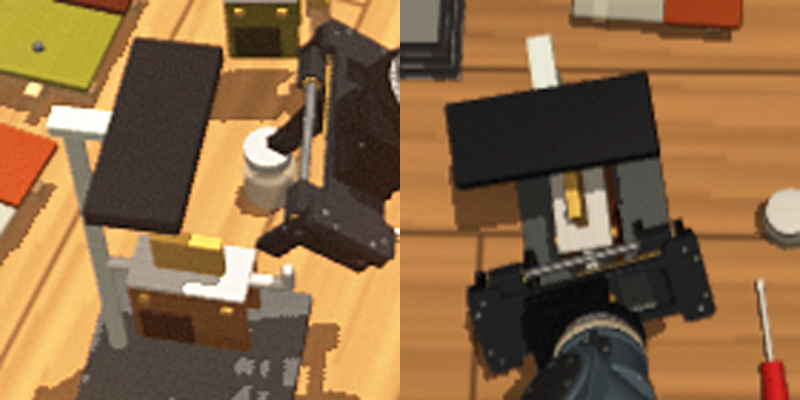

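The side half shows the gripper in front of and above the hook tip, at crop (290,270). The top half shows the fin at crop (575,195), centred between the fingers. Next I'll advance along the tool axis.

move_arm(
  increments=[
    {"tx":0,"ty":-0.1,"tz":3,"spin":0},
    {"tx":0,"ty":-0.1,"tz":6,"spin":0},
    {"tx":0,"ty":-0.1,"tz":8,"spin":0},
    {"tx":0,"ty":-0.1,"tz":10,"spin":0},
    {"tx":0,"ty":-0.1,"tz":11.3,"spin":0},
    {"tx":0,"ty":-0.1,"tz":11.3,"spin":0},
  ],
)

```text
clock: 10.0
tcp_pos: [0.6078, 0.1806, 0.1721]
ee_rot: [0.932, 0.131, 0.336, -0.042]
force: [-0.6, -0.2, 0.4]
width: 0.087
grip_force: 0.0
```

```bash
python3 go.py "(.609,.181,.169)"; python3 - <<'E'
from workcell import *
import cv2,numpy as np
s=camera("side");t=camera("top")
a=cv2.resize(s["pixels"][220:340,210:330],(400,400),interpolation=cv2.INTER_CUBIC)
b=cv2.resize(t["pixels"][160:280,200:320],(400,400),interpolation=cv2.INTER_CUBIC)
cv2.imwrite("pics/gr.png",np.hstack([a,b])[:,:,::-1])
E
```

```text
[ 0.044  0.502  2.     1.844  0.145 -0.461] [0.6078 0.1806 0.1721] F [-0.6 -0.2  0.4] t 10.0 w 0.087
x [0.74  0.215 0.637] y [ 0.272 -0.962  0.01 ] z [ 0.615  0.166 -0.77 ] lean 39.61
(.609,.181,.169) d_tool cm [-0.1  -0.01  0.32] rows 0.1
```

View pics/gr.png

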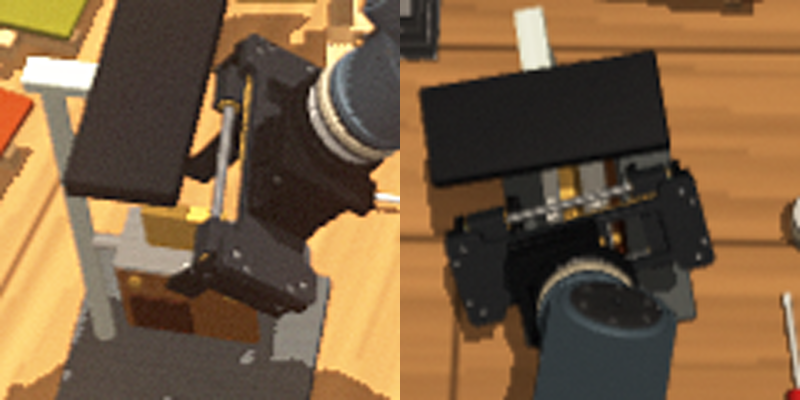

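Both views show the fingers straddling the front part of the fin, side crop (185,230) and top crop (568,180), and clear of the lamp. Closing now.

move_arm(
  increments=[
    {"tx":-0.1,"ty":0,"tz":0.2,"spin":0},
    {"tx":-0.1,"ty":0,"tz":0.2,"spin":0},
    {"tx":-0.1,"ty":0,"tz":0.2,"spin":0},
    {"tx":-0.1,"ty":0,"tz":0.2,"spin":0},
    {"tx":-0.1,"ty":0,"tz":0.2,"spin":0},
    {"tx":-0.1,"ty":0,"tz":0.2,"spin":0},
    {"tx":-0.1,"ty":0,"tz":0.2,"spin":0},
    {"tx":-0.1,"ty":0,"tz":0.2,"spin":0},
  ],
  claw=-1,
  grip_force=40,
)

```text
clock: 10.9
tcp_pos: [0.6063, 0.1805, 0.1683]
ee_rot: [0.932, 0.131, 0.334, -0.042]
force: [0.1, -0.0, -0.0]
width: 0.0309
grip_force: 0.0
```

```bash
python3 go.py
```

```text
[ 0.045  0.508  2.003  1.881  0.146 -0.5  ] [0.6063 0.1805 0.1683] F [ 0.1 -0.  -0. ] t 10.9 w 0.0309
x [0.742 0.216 0.634] y [ 0.272 -0.962  0.009] z [ 0.612  0.166 -0.773] lean 39.38
```

move_arm(
  increments=[
    {"tx":0,"ty":0,"tz":0,"spin":0},
    {"tx":0,"ty":0,"tz":0,"spin":0},
    {"tx":0,"ty":0,"tz":0,"spin":0},
    {"tx":0,"ty":0,"tz":0,"spin":0},
    {"tx":0,"ty":0,"tz":0,"spin":0},
  ],
)

```text
clock: 11.4
tcp_pos: [0.6061, 0.1805, 0.1681]
ee_rot: [0.932, 0.131, 0.334, -0.042]
force: [-0.1, 2.0, -1.8]
width: 0.0118
grip_force: 40.0
```

```bash
python3 - <<'E'
exec(open('st.py').read())
# world steps -> tool axes (cm)
e=np.array([np.cos(np.radians(10.5)),np.sin(np.radians(10.5)),0]);up=np.array([0,0,1.])
print("lift 1cm",z.T@up,"out 1cm",-z.T@e, o['grip_force'])
for nm,v in(("lift3.5",3.5*up),("out6",-6*e),("out8.5up9",-8.5*e+9*up)): print(nm,np.round(z.T@v,2))
E
```

```text
[ 0.045  0.508  2.004  1.882  0.146 -0.5  ] [0.6061 0.1805 0.1681] F [-0.1  2.  -1.8] t 11.4 w 0.0118
x [0.742 0.216 0.634] y [ 0.272 -0.962  0.009] z [ 0.612  0.166 -0.773] lean 39.35
lift 1cm [ 0.63401615  0.00921168 -0.77326494] out 1cm [-0.76944199 -0.09249782 -0.63198353] 39.95984444394708
lift3.5 [ 2.22  0.03 -2.71]
out6 [-4.62 -0.55 -3.79]
out8.5up9 [ -0.83  -0.7  -12.33]
```

move_arm(
  increments=[
    {"tx":0.3,"ty":0,"tz":-0.4,"spin":0},
    {"tx":0.6,"ty":0,"tz":-0.8,"spin":0},
    {"tx":1.0,"ty":0,"tz":-1.2,"spin":0},
    {"tx":1.4,"ty":0,"tz":-1.7,"spin":0},
    {"tx":1.8,"ty":0,"tz":-2.2,"spin":0},
    {"tx":2.2,"ty":0,"tz":-2.7,"spin":0},
    {"tx":2.2,"ty":0,"tz":-2.7,"spin":0},
    {"tx":2.2,"ty":0,"tz":-2.7,"spin":0},
  ],
)

```text
clock: 12.2
tcp_pos: [0.6052, 0.1809, 0.2022]
ee_rot: [0.933, 0.131, 0.333, -0.042]
force: [-0.3, -0.8, -4.2]
width: 0.0116
grip_force: 40.0
```

```bash
python3 go.py; python3 - <<'E'
from workcell import *
import cv2,numpy as np
s=camera("side");t=camera("top")
a=cv2.resize(s["pixels"][210:330,210:330],(400,400),interpolation=cv2.INTER_CUBIC)
b=cv2.resize(t["pixels"][160:280,200:320],(400,400),interpolation=cv2.INTER_CUBIC)
cv2.imwrite("pics/lift.png",np.hstack([a,b])[:,:,::-1])
E
```

```text
[0.045 0.437 1.977 1.201 0.149 0.188] [0.6052 0.1809 0.2022] F [-0.3 -0.8 -4.2] t 12.2 w 0.0116
x [0.743 0.216 0.633] y [ 0.273 -0.962  0.009] z [ 0.611  0.166 -0.774] lean 39.28
```

View pics/lift.png

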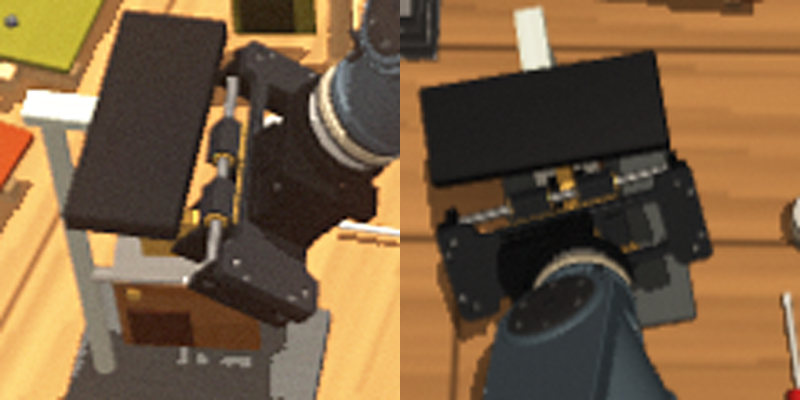

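The side half shows the shade raised under the lamp, with its fin in the grip at crop (165,240). The force reads 4.2 N, so the shade is off the hook. Drawing out now.

move_arm(
  increments=[
    {"tx":-0.5,"ty":-0.05,"tz":-0.4,"spin":0},
    {"tx":-1.1,"ty":-0.15,"tz":-0.9,"spin":0},
    {"tx":-1.8,"ty":-0.2,"tz":-1.5,"spin":0},
    {"tx":-2.6,"ty":-0.3,"tz":-2.1,"spin":0},
    {"tx":-3.4,"ty":-0.4,"tz":-2.8,"spin":0},
    {"tx":-4.1,"ty":-0.5,"tz":-3.4,"spin":0},
    {"tx":-4.6,"ty":-0.55,"tz":-3.8,"spin":0},
    {"tx":-4.6,"ty":-0.55,"tz":-3.8,"spin":0},
  ],
)

```text
clock: 13.1
tcp_pos: [0.5458, 0.1693, 0.2024]
ee_rot: [0.933, 0.131, 0.333, -0.042]
force: [-1.0, -0.7, -4.6]
width: 0.0116
grip_force: 40.0
```

```bash
python3 go.py "(.470,.1562,.30)"
```

```text
[ 0.022  0.379  2.118  1.734  0.153 -0.368] [0.5458 0.1693 0.2024] F [-1.  -0.7 -4.6] t 13.1 w 0.0116
x [0.744 0.216 0.632] y [ 0.271 -0.962  0.009] z [ 0.611  0.164 -0.775] lean 39.23
(.470,.1562,.30) d_tool cm [  0.25  -0.71 -12.4 ] rows 2.5
```

move_arm(
  increments=[
    {"tx":0,"ty":-0.1,"tz":-1,"spin":0},
    {"tx":0,"ty":-0.2,"tz":-2.5,"spin":0},
    {"tx":0,"ty":-0.3,"tz":-4.5,"spin":0},
    {"tx":0,"ty":-0.4,"tz":-6.5,"spin":0},
    {"tx":0,"ty":-0.5,"tz":-8.5,"spin":0},
    {"tx":0,"ty":-0.6,"tz":-10.5,"spin":0},
    {"tx":0,"ty":-0.7,"tz":-12,"spin":0},
    {"tx":0,"ty":-0.7,"tz":-12.4,"spin":0},
  ],
)

```text
clock: 13.9
tcp_pos: [0.4685, 0.1563, 0.2999]
ee_rot: [0.932, 0.132, 0.335, -0.042]
force: [-0.1, -0.1, -5.4]
width: 0.0119
grip_force: 40.0
```

```bash
python3 go.py "(.470,.1562,.33)" "(.49,.0,.35)" "(.52,-.183,.32)"; python3 - <<'E'
from workcell import *
import cv2,numpy as np
s=camera("side")
cv2.imwrite("pics/out.png",cv2.resize(s["pixels"][170:350,210:410],(800,600)[:2] if 0 else (660,594),interpolation=cv2.INTER_CUBIC)[:,:,::-1])
E
```

```text
[-0.021  0.056  2.154  0.611  0.318  0.746] [0.4685 0.1563 0.2999] F [-0.1 -0.1 -5.4] t 13.9 w 0.0119
x [0.742 0.217 0.635] y [ 0.274 -0.962  0.009] z [ 0.612  0.167 -0.773] lean 39.41
(.470,.1562,.33) d_tool cm [ 2.02  0.08 -2.23] rows 0.6
(.49,.0,.35) d_tool cm [-0.64 15.59 -2.93] rows 3.2
(.52,-.183,.32) d_tool cm [-3.65 18.39  1.1 ] rows 3.8
```

View pics/out.png

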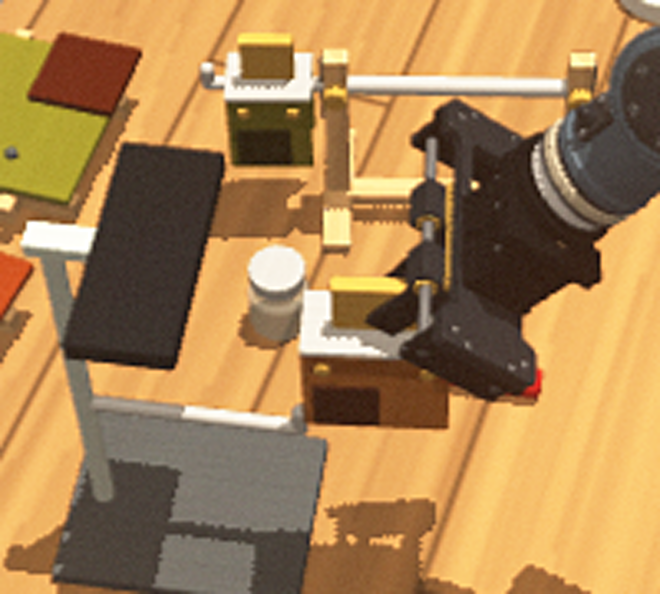

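The shade is out of the stand and gripped, with the cap's back edge at about (302,276) side and the hook free. I'll measure the shade relative to the TCP.

```bash
cat > meas.py <<'E'
from h import *
from workcell import *
np.set_printoptions(precision=4,suppress=True)
o=get_obs();tcp=np.array(o['tcp_pos'])
a=np.radians(15.8);e=np.array([np.cos(a),np.sin(a)]);n=np.array([-e[1],e[0]])
for nm in("side","top"):
    c=camera(nm);P=cloud(c);h=hsv(c);d=P-tcp
    near=(abs(d[...,0])<.13)&(abs(d[...,1])<.1)
    cap=near&(abs(d[...,2]+.013)<.012)&(h[...,1]<60)&(h[...,2]>90)
    fin=near&(d[...,2]>.0)&(d[...,2]<.045)&(h[...,0]>18)&(h[...,0]<32)&(h[...,1]>110)
    for k,m in(("cap",cap),("fin",fin)):
        p=d[m]
        if len(p)<8: print(nm,k,len(p));continue
        x=p[:,:2]@e;y=p[:,:2]@n
        sl=np.polyfit(x,p[:,2],1) if k=="cap" else [0,0]
        r=cv2.minAreaRect((p[:,:2]*1000).astype(np.float32))
        print(nm,k,len(p),"x",np.percentile(x,[2,98]),"y",np.percentile(y,[2,50,98]),"z med",np.median(p[:,2]),"slope",sl[0],"rect",np.round(r[1],1),round(r[2],1))
E
python3 meas.py
```

```text
side cap 347 x [-0.0171  0.0507] y [-0.023   0.0114  0.0255] z med -0.012759414384080237 slope 0.010795601537595723 rect [86.1 52.3] 12.0
side fin 89 x [-0.013   0.0302] y [-0.0065 -0.0001  0.0066] z med 0.03179206469220486 slope 0 rect [45.1 14.4] 17.2
top cap 285 x [0.001  0.0489] y [-0.0257 -0.0082  0.0225] z med -0.01474425344723207 slope 0.0075850134489055 rect [49.9 50.1] 16.4
top fin 82 x [-0.016   0.0278] y [-0.0069 -0.0018  0.0036] z med 0.030602890964737672 slope 0 rect [161.7  30.7] 37.3
```

move_arm(
  increments=[
    {"tx":1,"ty":0,"tz":-1.1,"spin":0},
    {"tx":2,"ty":0,"tz":-2.3,"spin":0},
    {"tx":1.8,"ty":3,"tz":-3,"spin":0},
    {"tx":1.7,"ty":6,"tz":-4,"spin":0},
    {"tx":1.5,"ty":9,"tz":-5,"spin":0},
    {"tx":1.4,"ty":12,"tz":-5.2,"spin":0},
    {"tx":1.4,"ty":14,"tz":-5.2,"spin":0},
    {"tx":1.4,"ty":15.5,"tz":-5.2,"spin":0},
  ],
)

```text
clock: 14.85
tcp_pos: [0.491, -0.0013, 0.3489]
ee_rot: [0.933, 0.13, 0.334, -0.041]
force: [-0.4, -0.3, -5.0]
width: 0.0115
grip_force: 40.0
```

```bash
python3 go.py "(.5176,-.1853,.32)"
```

```text
[-0.536 -0.02   2.054  0.742  0.736  0.288] [ 0.491  -0.0013  0.3489] F [-0.4 -0.3 -5. ] t 14.85 w 0.0115
x [0.743 0.215 0.634] y [ 0.27  -0.963  0.01 ] z [ 0.612  0.164 -0.773] lean 39.34
(.5176,-.1853,.32) d_tool cm [-3.82 18.41  0.85] rows 3.8
```

move_arm(
  increments=[
    {"tx":-0.5,"ty":2.5,"tz":0.1,"spin":0},
    {"tx":-1.2,"ty":6,"tz":0.2,"spin":0},
    {"tx":-2,"ty":9.5,"tz":0.4,"spin":0},
    {"tx":-2.7,"ty":13,"tz":0.6,"spin":0},
    {"tx":-3.3,"ty":16,"tz":0.7,"spin":0},
    {"tx":-3.9,"ty":18.5,"tz":0.8,"spin":0},
    {"tx":-3.9,"ty":18.5,"tz":0.8,"spin":0},
    {"tx":-3.9,"ty":18.5,"tz":0.8,"spin":0},
  ],
)

```text
clock: 15.65
tcp_pos: [0.5165, -0.185, 0.3189]
ee_rot: [0.933, 0.13, 0.334, -0.042]
force: [0.1, -0.0, -4.9]
width: 0.0114
grip_force: 40.0
```

```bash
python3 go.py "(.517,-.187,.26)" "(.517,-.187,.18)" ; python3 meas.py; python3 - <<'E'
from h import *
from workcell import *
s=camera("side");t=camera("top")
a=cv2.resize(s["pixels"][150:260,270:400],(400,338),interpolation=cv2.INTER_CUBIC)
b=cv2.resize(t["pixels"][175:305,340:440],(260,338),interpolation=cv2.INTER_CUBIC)
cv2.imwrite("pics/above.png",np.hstack([a,b])[:,:,::-1])
P=cloud(s);h=hsv(s)
m=roi(318,185,384,206)&(h[...,1]<60)&(abs(P[...,2]-.15)<.02);p=P[m]
print(len(p),"bar side",np.median(p,0),np.percentile(p[:,2],[50,90]))
E
```

```text
[-0.898  0.188  1.913  0.822  0.917 -0.083] [ 0.5165 -0.185   0.3189] F [ 0.1 -0.  -4.9] t 15.65 w 0.0114
x [0.743 0.215 0.633] y [ 0.272 -0.962  0.008] z [ 0.611  0.166 -0.774] lean 39.3
(.517,-.187,.26) d_tool cm [-3.73  0.16  4.56] rows 1.2
(.517,-.187,.18) d_tool cm [-5.07 -0.06  6.19] rows 1.6
side cap 306 x [-0.0418  0.0508] y [-0.0228  0.0139  0.0269] z med -0.013323501485732636 slope -0.0019516385074646002 rect [100.9  51.7] 10.1
side fin 69 x [-0.013   0.0311] y [-0.0079  0.0003  0.0092] z med 0.031347307324995966 slope 0 rect [45.8 18.3] 25.8
top cap 272 x [-0.0026  0.0481] y [-0.0239  0.0089  0.0239] z med -0.013600571350649016 slope -0.0017190643231714165 rect [54.5 49.9] 15.9
top fin 81 x [-0.0139  0.0272] y [-0.0076 -0.0004  0.0051] z med 0.031085865676169055 slope 0 rect [43.  17.2] 29.1
298 bar side [ 0.51293315 -0.18273059  0.14976771] [0.14976771 0.15444672]
```

View pics/above.png

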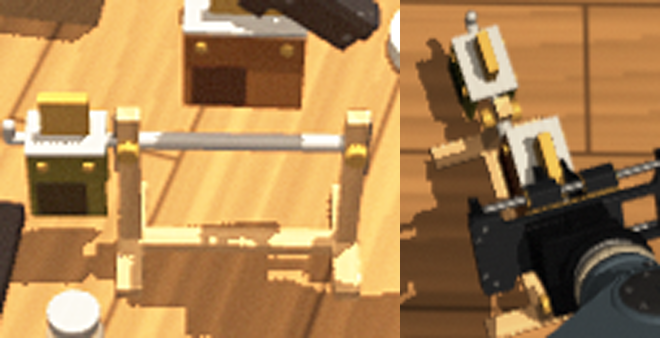

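The view shows the shade hovering above the bar between the posts, at about side crop (243,60), aligned with the bar and clear of the far post. Lowering in stages.

move_arm(
  increments=[
    {"tx":-0.8,"ty":0.1,"tz":0.9,"spin":0},
    {"tx":-1.8,"ty":0.2,"tz":2.2,"spin":0},
    {"tx":-2.8,"ty":0.2,"tz":3.4,"spin":0},
    {"tx":-3.7,"ty":0.2,"tz":4.5,"spin":0},
    {"tx":-3.7,"ty":0.2,"tz":4.5,"spin":0},
    {"tx":-3.7,"ty":0.2,"tz":4.5,"spin":0},
  ],
)

```text
clock: 16.45
tcp_pos: [0.5174, -0.1859, 0.2625]
ee_rot: [0.932, 0.131, 0.335, -0.042]
force: [-0.2, -0.8, -5.0]
width: 0.0119
grip_force: 40.0
```

```bash
python3 go.py "(.517,-.187,.22)" "(.517,-.187,.18)"
```

```text
[-0.899  0.285  1.988  0.938  0.808 -0.261] [ 0.5174 -0.1859  0.2625] F [-0.2 -0.8 -5. ] t 16.45 w 0.0119
x [0.742 0.216 0.635] y [ 0.273 -0.962  0.009] z [ 0.613  0.166 -0.773] lean 39.41
(.517,-.187,.22) d_tool cm [-2.75  0.05  3.24] rows 0.9
(.517,-.187,.18) d_tool cm [-2.54 -0.04  3.09] rows 0.8
```

move_arm(
  increments=[
    {"tx":-0.5,"ty":0.1,"tz":0.6,"spin":0},
    {"tx":-1.1,"ty":0.1,"tz":1.3,"spin":0},
    {"tx":-1.7,"ty":0.1,"tz":2,"spin":0},
    {"tx":-2.3,"ty":0.1,"tz":2.7,"spin":0},
    {"tx":-2.7,"ty":0.1,"tz":3.2,"spin":0},
    {"tx":-2.7,"ty":0.1,"tz":3.2,"spin":0},
  ],
)

```text
clock: 17.05
tcp_pos: [0.5169, -0.1879, 0.2197]
ee_rot: [0.932, 0.131, 0.334, -0.042]
force: [-0.5, 0.5, -5.0]
width: 0.0119
grip_force: 40.0
```

move_arm(
  increments=[
    {"tx":-0.5,"ty":0,"tz":0.6,"spin":0},
    {"tx":-1,"ty":0,"tz":1.2,"spin":0},
    {"tx":-1.6,"ty":0,"tz":1.9,"spin":0},
    {"tx":-2.1,"ty":0,"tz":2.5,"spin":0},
    {"tx":-2.4,"ty":0,"tz":2.9,"spin":0},
    {"tx":-2.4,"ty":0,"tz":2.9,"spin":0},
  ],
)

```text
clock: 17.65
tcp_pos: [0.517, -0.1884, 0.1824]
ee_rot: [0.932, 0.131, 0.334, -0.042]
force: [1.2, 0.2, -4.9]
width: 0.0119
grip_force: 40.0
```

```bash
python3 go.py "(.517,-.187,.17)"
```

```text
[-0.903  0.451  2.068  1.169  0.687 -0.578] [ 0.517  -0.1884  0.1824] F [ 1.2  0.2 -4.9] t 17.65 w 0.0119
x [0.742 0.216 0.634] y [ 0.272 -0.962  0.009] z [ 0.612  0.166 -0.773] lean 39.38
(.517,-.187,.17) d_tool cm [-0.76 -0.15  0.98] rows 0.2
```

move_arm(
  increments=[
    {"tx":-0.1,"ty":-0.1,"tz":0.15,"spin":0},
    {"tx":-0.25,"ty":-0.1,"tz":0.3,"spin":0},
    {"tx":-0.4,"ty":-0.1,"tz":0.45,"spin":0},
    {"tx":-0.5,"ty":-0.1,"tz":0.6,"spin":0},
    {"tx":-0.5,"ty":-0.1,"tz":0.6,"spin":0},
  ],
)

```text
clock: 18.15
tcp_pos: [0.5165, -0.1873, 0.1746]
ee_rot: [0.932, 0.131, 0.334, -0.042]
force: [-0.7, -0.3, -4.7]
width: 0.0118
grip_force: 40.0
```

move_arm(
  increments=[
    {"tx":-0.07,"ty":0,"tz":0.08,"spin":0},
    {"tx":-0.13,"ty":0,"tz":0.15,"spin":0},
    {"tx":-0.13,"ty":0,"tz":0.15,"spin":0},
    {"tx":-0.13,"ty":0,"tz":0.15,"spin":0},
  ],
)

```text
clock: 18.55
tcp_pos: [0.5166, -0.1874, 0.1728]
ee_rot: [0.932, 0.131, 0.334, -0.042]
force: [0.9, -0.1, -5.1]
width: 0.0115
grip_force: 40.0
```

move_arm(
  increments=[
    {"tx":-0.06,"ty":0,"tz":0.08,"spin":0},
    {"tx":-0.13,"ty":0,"tz":0.15,"spin":0},
    {"tx":-0.13,"ty":0,"tz":0.15,"spin":0},
    {"tx":-0.13,"ty":0,"tz":0.15,"spin":0},
  ],
)

```text
clock: 18.95
tcp_pos: [0.5165, -0.1874, 0.1708]
ee_rot: [0.932, 0.131, 0.334, -0.042]
force: [0.7, -0.1, -4.3]
width: 0.0117
grip_force: 40.0
```

move_arm(
  increments=[
    {"tx":-0.06,"ty":0,"tz":0.08,"spin":0},
    {"tx":-0.1,"ty":0,"tz":0.12,"spin":0},
    {"tx":-0.1,"ty":0,"tz":0.12,"spin":0},
    {"tx":-0.1,"ty":0,"tz":0.12,"spin":0},
  ],
)

```text
clock: 19.35
tcp_pos: [0.5167, -0.1874, 0.17]
ee_rot: [0.932, 0.131, 0.335, -0.042]
force: [-5.5, 0.4, 5.3]
width: 0.0118
grip_force: 40.0
```

move_arm(
  increments=[
    {"tx":0.02,"ty":0,"tz":-0.03,"spin":0},
    {"tx":0.02,"ty":0,"tz":-0.03,"spin":0},
    {"tx":0.02,"ty":0,"tz":-0.03,"spin":0},
  ],
)

```text
clock: 19.65
tcp_pos: [0.5167, -0.1874, 0.17]
ee_rot: [0.932, 0.131, 0.335, -0.042]
force: [-3.4, 0.5, 6.4]
width: 0.0118
grip_force: 40.0
```

```bash
python3 st.py; python3 meas.py | grep cap
```

```text
[-0.903  0.479  2.081  1.217  0.672 -0.64 ] [ 0.5167 -0.1874  0.17  ] F [-3.4  0.5  6.4] t 19.65 w 0.0118
x [0.741 0.216 0.635] y [ 0.272 -0.962  0.009] z [ 0.613  0.166 -0.772] lean 39.44
side cap 407 x [-0.03    0.1386] y [-0.0233  0.0106  0.0283] z med -0.014513163961598269 slope -0.025749717612049427 rect [184.5  58. ] 17.3
top cap 403 x [0.0011 0.1373] y [-0.0248  0.0051  0.0258] z med -0.015298148995458422 slope -0.02193110146200345 rect [173.2  50.4] 17.9
```

The bar has taken the full weight. Opening the gripper.

move_arm(
  increments=[
    {"tx":0,"ty":0,"tz":0,"spin":0},
    {"tx":0,"ty":0,"tz":0,"spin":0},
    {"tx":0,"ty":0,"tz":0,"spin":0},
    {"tx":0,"ty":0,"tz":0,"spin":0},
    {"tx":0,"ty":0,"tz":0,"spin":0},
    {"tx":0,"ty":0,"tz":0,"spin":0},
    {"tx":0,"ty":0,"tz":0,"spin":0},
    {"tx":0,"ty":0,"tz":0,"spin":0},
  ],
  claw=0.4,
)

```text
clock: 20.55
tcp_pos: [0.5164, -0.1874, 0.1696]
ee_rot: [0.932, 0.131, 0.334, -0.042]
force: [-0.1, -0.3, 0.4]
width: 0.0596
grip_force: 0.0
```

```bash
python3 st.py; python3 meas.py
```

```text
[-0.903  0.48   2.081  1.217  0.672 -0.64 ] [ 0.5164 -0.1874  0.1696] F [-0.1 -0.3  0.4] t 20.55 w 0.0596
x [0.742 0.216 0.635] y [ 0.272 -0.962  0.009] z [ 0.612  0.166 -0.773] lean 39.39
side cap 335 x [-0.0324  0.1384] y [-0.0219  0.0095  0.029 ] z med -0.014191219783452447 slope -0.029993289204914127 rect [186.9  57.3] 17.0
side fin 62 x [-0.0171  0.1126] y [-0.0102 -0.0015  0.0046] z med 0.032156645037422715 slope 0 rect [153.3  17.2] 17.2
top cap 457 x [-0.0157  0.137 ] y [-0.0247  0.0054  0.025 ] z med -0.014475058543868935 slope -0.0244751702459864 rect [171.8  50.2] 18.4
top fin 99 x [-0.0201  0.1349] y [-0.0087 -0.0029  0.0068] z med 0.03065269520538577 slope 0 rect [163.5  13.5] 17.2
```

Free of contact. I'll retract straight back along the tool axis, then up.

move_arm(
  increments=[
    {"tx":0,"ty":0,"tz":-1,"spin":0},
    {"tx":0,"ty":0,"tz":-2.5,"spin":0},
    {"tx":0,"ty":0,"tz":-4.5,"spin":0},
    {"tx":0,"ty":0,"tz":-7,"spin":0},
    {"tx":0,"ty":0,"tz":-9.5,"spin":0},
    {"tx":0,"ty":0,"tz":-12,"spin":0},
    {"tx":3,"ty":0,"tz":-15,"spin":0},
    {"tx":6,"ty":0,"tz":-19,"spin":0},
  ],
)

```text
clock: 21.45
tcp_pos: [0.4431, -0.2053, 0.355]
ee_rot: [0.933, 0.129, 0.333, -0.043]
force: [0.7, -0.9, 0.3]
width: 0.0613
grip_force: 0.0
```

move_arm(
  increments=[
    {"tx":3,"ty":0,"tz":-4,"spin":0},
    {"tx":5,"ty":0,"tz":-6,"spin":0},
    {"tx":5,"ty":0,"tz":-6,"spin":0},
    {"tx":5,"ty":0,"tz":-6,"spin":0},
    {"tx":5,"ty":0,"tz":-6,"spin":0},
  ],
)

```text
clock: 21.95
tcp_pos: [0.4441, -0.2042, 0.431]
ee_rot: [0.933, 0.13, 0.333, -0.043]
force: [-0.8, -0.0, 0.4]
width: 0.0611
grip_force: 0.0
```

```bash
python3 st.py; python3 - <<'E'
from h import *
from workcell import *
s=camera("side");t=camera("top")
a=cv2.resize(s["pixels"][150:350,200:400],(400,400),interpolation=cv2.INTER_CUBIC)
b=cv2.resize(t["pixels"][170:310,330:430],(286,400),interpolation=cv2.INTER_CUBIC)
cv2.imwrite("pics/end.png",np.hstack([a,b])[:,:,::-1])
E
```

```text
[-1.092 -0.022  1.807  0.705  1.273  0.015] [ 0.4441 -0.2042  0.431 ] F [-0.8 -0.   0.4] t 21.95 w 0.0611
x [0.744 0.214 0.633] y [ 0.272 -0.962  0.006] z [ 0.611  0.168 -0.774] lean 39.3
```

View pics/end.png

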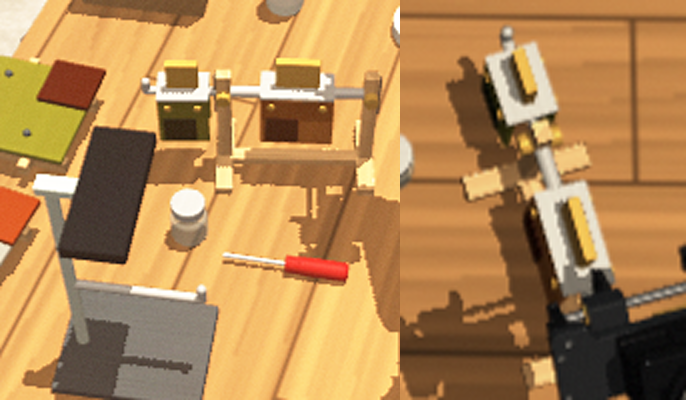

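The amber shade hangs level on the bar between the posts at side crop (297,100). The hook is empty, the olive shade is where it was, and the gripper is clear.

```bash
python3 -c "
from workcell import *
print(sign_off())"
```

```text
the job is handed in; nothing more can be done
None
```

The amber shade now hangs on the adjustable bar between the posts, one pane on each side; I let go only after the bar had taken its weight, nothing else was disturbed, and the job was handed in at about 22 s.

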